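Roll down the stick-on tiles

ROBOT

A 7-joint arm with a two-finger parallel gripper is mounted at the origin on a cart in front of the work surface, level with it; the furniture and walls round the work are solid. World frame = base frame: x ahead of the robot, y to its left, z up, the work surface at z = 0. Lengths are in m, angles in rad, forces in N, time in s.
With the tool pointing down it reaches from about 0.4 to 0.75 m from the base axis. Payload 19.5 kg.
Tool frame: the origin (TCP) lies midway between the tips of the shut fingers; the grasp point (between the pads) lies manip.tcp_to_grasp behind it (manip.tcp_to_grasp is the distance from the TCP to the grasp point, in m); z points along the fingers, y is the line along which they close (so a half turn about z gives the same grasp; the last joint's range is limited). The gripper opens to 85 mm and grips with 20 to 120 N. Pads are 22 mm wide; open, the fingers measure 114 mm over their backs; the gripper's body (76 mm by 85 mm) begins 54 mm behind the grasp point. The pads swing forward as they close: fully open they stand 13 mm farther back than shut.
Start: joints at [-1.352, 0.707, -0.028, 1.485, 0.022, 0.951, -0.075], TCP at [0.148, 0.556, 0.231] pointing down, gripper open.
Joint ranges: [-2.71, 2.71], [-0.32, 2.16], [-1.57, 1.52], [0, 2.45], [-1.46, 4.6], [0, 2.02], [-2.83, 2.83]. Speed limits (rad/s): [1.89, 1.89, 2.57, 2.57, 3.01, 3.01, 3.01].

INTERFACE

Orientations are given as a rotation vector (axis times angle).
In Python, from workcell import state, cams, order, manip gives the robot as it stands.
- The arm moves only by the tool move_arm, never from a script. Its argument "motion" is a list that holds one entry, the list of rows, each a list of 7 numbers: the shift along the tool's x, y, z in mm, then the turn, a rotation vector about the tool's x, y, z in degrees, then the opening, from 0 (shut) to 1 (fully open). A call has 1 to 10 rows; each row shifts and turns the commanded pose from where the row before left it, along the tool's axes as they then stand; what a row does not reach is not made up. A row lasts 1/12 s, in which the tool goes at most 41.7 mm and 7.16 degrees, less where a joint would pass 70% of its speed; a pose out of reach is approached as far as the arm can. A call with a gripper value outside its range is refused whole. The fingers move at their own pace and stop on an object; "grip_force" is the grip in N (left out, the last holds). Time passes only in rows, so rows that do not move let the fingers close. It gives the time, the measured TCP pose, the force, the opening and the grip force at its end, in the units of the state.
- state(): the state, without advancing time (a new reading comes with each control period).
- cams.snapshot(name): name is "side" or "top" or "wrist"; returns a dict with "pixels" (384x512x3 uint8, blue, green, red), "range_z" (384x512 float32, m along the optical axis (not along the pixel's ray), 0 where there is no reading), "fx", "fy", "cx", "cy" (pixels), "xyz" and "attitude" of the camera in the world; the wrist camera has in their place "tool_from_camera" (4x4, takes a point from camera to tool coordinates, whose origin is the TCP and whose axes are the flange's). Camera axes: x right, y down, z forward; pixel columns grow to the right and rows downward; lengths in m; the calibration is good to about 2 mm. A picture is of the moment at which its call begins: read the wrist's pose just before it.
- order.hand_in(): hands the job in; it is judged then, once.
The state is a dict: "time": time; "joint_positions": joint angles; "joint_vel": joint speeds; "effort": joint torques, N m; "eef_pos": TCP position; "tool_rot": TCP orientation; "wrist_force": force on the tool from outside, world axes, zero at the start; "ft_torque": the same for the moment, N m; "opening": opening from 0.0 (shut) to 1.0 (fully open); "grip_force": force on a finger pad.
Only numpy, scipy, OpenCV 4.12 (cv2) and the standard library are available. Lean on these libraries where they do the work, as an engineer would, in place of code of your own. Each camera call takes 0.05 s, during which the arm holds its last target. There are 200 camera calls.

TASK

The three blue stick-on tiles in a row on the plywood splashback panel are only tacked on and stand proud. Take the orange hand roller from its grey rest and roll its wheel along the row, pressing firmly and steadily but without bearing down hard, until all three tiles are fully home; do the pressing by rolling, not by dabbing or with the fingers. Then put the roller back upright in its rest, as it was, and let go.

Things in the scene. Friction and masses are not known exactly. Their poses are not given: they have to be found in the camera images.
- panel: plywood board 90 (x) x 200 (y) x 12 mm, fixed on the worktop, origin at the centre of its underside, z up. On it a row of three blue tiles along y, each 60 (x) x 49 (y) mm, centres at y = +52, 0, -52 mm; tile tops are 22 mm above the origin while proud, 18 mm when home.
- tile_roller: loose hand roller, 0.4 kg. Origin: centre of the flat underside of its orange hood (76 x by 72 y by 24 mm high), z up. On the hood stands a black grip block, 60 (x) by 30 (y) mm, 22 to 72 mm above the origin: pinch it across the 30 mm (along y). Below, a white wheel, radius 18 mm, 60 mm wide, axle along x, so it rolls along y; its lowest point is 22 mm below the origin.
- rest: fixed grey rest, 100 (x) x 90 (y) mm, 32 mm high, origin at the centre of its underside, z up. Two rails along x at y = +-31 mm (12 mm thick, 50 mm clear between them). The roller's hood lies on the rail tops, wheel hanging between, its x axis along the rails, either way round. Parked, its origin is 32 mm above the rest's origin and within 8 mm along the rails.
- tile_left (a joint): how far the left tile (centre at y = +52 mm in the panel's frame) has been pressed down, m: 0 = proud, 0.004 = fully home against its stop; moves straight down only and stays where it is left; it counts as home above 0.003
- tile_mid (a joint): how far the middle tile (centre at y = 0 in the panel's frame) has been pressed down, m: 0 = proud, 0.004 = fully home against its stop; moves straight down only and stays where it is left; it counts as home above 0.003
- tile_right (a joint): how far the right tile (centre at y = -52 mm in the panel's frame) has been pressed down, m: 0 = proud, 0.004 = fully home against its stop; moves straight down only and stays where it is left; it counts as home above 0.003
- wheel (a joint): turn of the roller's wheel, rad, 0 at the start, either sign; 1 rad = 18 mm rolled. The axle is sprung: it yields up to 10 mm upward, 5 N to start and 1 N more per mm. A tile needs about 6 N to go down. With the roller's origin 17 mm above the level of home tile tops the wheel is sprung in 5 mm and presses about 10 N.
Things that resemble listed ones, but are neither listed nor needed, are in the scene too. What is shaped like the tile_roller but turquoise is not meant.

How it is judged:
On the way:
1. all three tiles have been pressed home with the roller's wheel, which is on the panel and has rolled (turned by more than 2.5 rad, 45 mm, either way) (value of joint each of tile_left, tile_mid, tile_right above 0.003 m and contact force between tile_roller and panel above 1 N and (value of joint wheel above 2.5 rad or value of joint wheel below -2.5 rad)), for 0.04 s.
At the end, for the whole second after the job is handed in: All three tiles are home (pressed more than 3 mm of their 4 mm), and the roller is back in its rest at rest: within 20 mm of the rest's centre, hood on the rails (height within 5 mm), upright within 10 degrees, turned within 11 degrees of the rails (either way round) (value of joint each of tile_left, tile_mid, tile_right above 0.003 m and horizontal distance between tile_roller and rest below 0.02 m and z of tile_roller in the frame of rest between 0.027 and 0.037 m and angle between tile_roller's own z axis and vertical below 0.175 rad and angle between the x axis of tile_roller and the x axis of rest, either way round below 0.2 rad and linear speed of tile_roller below 0.02 m/s); the robot touches nothing.
It fails at once if the fingers press on the panel or its tiles (more than 3 N) (contact force between the fingers and panel above 3 N).
It fails at once if the roller bears down on the panel with more than 50 N (contact force between tile_roller and panel above 50 N).
It also fails if it takes over 48 s, if anything falls off the work surface, if the arm or the gripper's body presses on something with over 40 N, if the wrist force passes 120 N, or if a joint passes its speed limit or range.

## Working session

There is one attempt and no reset: what is moved stays moved. The work goes in short steps, Python scripts to look and compute and a tool call to move; the robot and the scene stay as the last step left them, time stands still between calls to the robot, and variables do not carry over. Pictures are saved under pics/ and viewed, at most 10 in all, crops included, and the job is handed in when it is done.

Besides the shell and the picture viewer there is one more tool, called after "Emit:" as name(argument=value, ...) on one line, values as JSON. move_arm: Moves the arm, as the interface text tells. Its arguments: {"type":"object","properties":{"motion":{"type":"array"},"grip_force":{"type":"number"}},"required":["motion"]}

```bash
mkdir -p pics
cat > h.py <<'E'
import numpy as np, cv2
from scipy.spatial.transform import Rotation as R
from workcell import state, cams, order, manip
def pts(s):
    z=s["range_z"]; v,u=np.mgrid[:384,:512]
    p=np.stack([(u-s["cx"])/s["fx"]*z,(v-s["cy"])/s["fy"]*z,z],-1)
    a=np.array(s["attitude"]); M=a if a.shape==(3,3) else R.from_rotvec(a).as_matrix() if a.size==3 else R.from_quat(a).as_matrix()
    return p@M.T+np.array(s["xyz"])
E
python3 - <<'E'
from h import *
print(state(), manip.tcp_to_grasp)
ims=[]
for n in("top","side"):
    s=cams.snapshot(n); np.savez(n+".npz",**s); cv2.imwrite(f"pics/{n}.png",s["pixels"]); print(n,s["fx"],s["cx"],s["cy"],s["xyz"],s["attitude"])
E
```

```text
{'time': 0.0, 'joint_positions': array([-1.351687  ,  0.7070654 , -0.02759848,  1.48499886,  0.02200244,
        0.95085735, -0.07548807]), 'joint_vel': array([-2.57370043e-04, -9.07302387e-04, -4.92579810e-05,  2.24785371e-04,
        6.18865258e-04,  5.82760148e-04,  1.32047910e-04]), 'effort': array([ 5.60950139e-04, -8.83196282e+01,  1.23467367e+00, -2.36170131e+01,
        1.68394408e-02,  6.34789292e-03,  7.17772627e-05]), 'eef_pos': array([0.14821608, 0.55531085, 0.23084924]), 'tool_rot': array([-4.08507613e-01, -3.11483012e+00,  1.60618761e-03]), 'wrist_force': array([0.07536665, 0.39275404, 0.49956153]), 'ft_torque': array([ 0.02136297, -0.00118385,  0.0142316 ]), 'grip_force': 0.0, 'opening': 0.996812087851168} 0.0187
top 452.7833673408341 254.41409268822053 189.71699319390055 [0.41540787 0.05478959 1.14923543] [-2.18795449  2.21418928 -0.07365242]
side 438.59839092689657 261.79622731193354 191.76347705693973 [0.27249787 0.60708113 0.81412093] [-0.46174908  2.82063772 -0.97575488]
```

View pics/top.png

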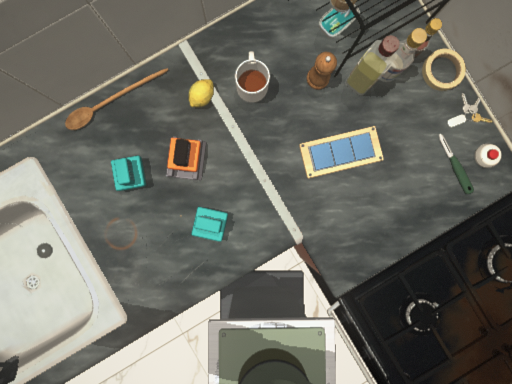

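View pics/side.png

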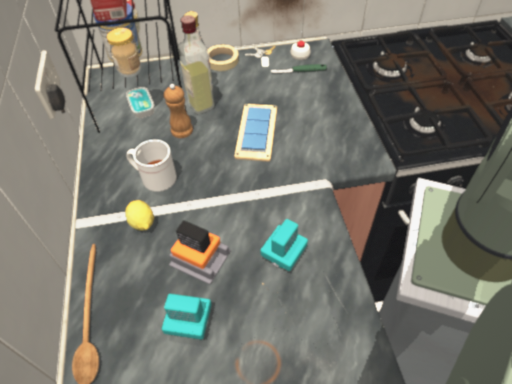

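Candidates for the roller in top.png: orange with black grip at (184,155), on a grey rest; turquoise lookalikes at (128,173) and (210,223). The side view shows the same, with orange at (199,245). I choose the orange one. The panel with three blue tiles is at (342,152).

```bash
cat >> h.py <<'E'
def fit(P,name):
    xy=(P[:,:2]*1000).astype(np.float32); r=cv2.minAreaRect(xy); b=cv2.boxPoints(r)
    e=[b[1]-b[0],b[2]-b[1]]; l=max(e,key=np.linalg.norm)
    print(name,len(P),"c",np.round(r[0],1),"size",np.round(r[1],1),"long axis deg",round(float(np.degrees(np.arctan2(l[1],l[0]))),2),"z med",np.round(np.percentile(P[:,2],[2,50,98])*1000,1))
E
python3 - <<'E'
from h import *
big=[]
for n,boxes in(("top",dict(roller=(150,120,220,200),panel=(290,115,395,190))),("side",dict(roller=(155,205,240,295),panel=(225,95,285,170)))):
    s=dict(np.load(n+".npz")); W=pts(s); hsv=cv2.cvtColor(s["pixels"],cv2.COLOR_BGR2HSV); H,S,V=[hsv[...,i].astype(int) for i in range(3)]
    ok=s["range_z"]>0
    def m(box,c):
        k=np.zeros_like(ok); k[box[1]:box[3],box[0]:box[2]]=1
        c=(c&ok&k).astype(np.uint8); _,l,st,_=cv2.connectedComponentsWithStats(c)
        return W[l==1+np.argmax(st[1:,4])]
    b=boxes["roller"]; z=W[...,2]
    fit(m(b,(H<22)&(S>150)&(V>120)),n+" orange")
    fit(m(b,(H<22)&(S>150)&(V>120)&(z>z[b[1]:b[3],b[0]:b[2]].max()-.06)&(z>.047)),n+" orange top")
    fit(m(b,(V<70)&(z>.085)),n+" grip top")
    fit(m(b,(S<70)&(V>60)&(z>.02)&(z<.05)),n+" rest")
    fit(m(b,(z>.01)),n+" all")
    b=boxes["panel"]
    fit(m(b,(H>95)&(H<125)&(S>80)),n+" tiles")
    fit(m(b,(z>.006)),n+" panel all")
    print(n,"table z",np.median(z[100:200,280:300]))
    x0,y0,x1,y1=boxes["roller"]; c=s["pixels"][y0-5:y1+5,x0-5:x1+5]; big.append(cv2.resize(c,(380,430),interpolation=cv2.INTER_CUBIC))
cv2.imwrite("pics/crop.png",np.hstack(big))
E
```

```text
top orange 532 c [563.3 216.3] size [82.9 75.6] long axis deg 82.31 z med [44.4 55.4 61. ]Traceback (most recent call last):
  File "<stdin>", line 12, in <module>
  File "<stdin>", line 9, in m
    return _wrapfunc(a, 'argmax', axis=axis, out=out, **kwds)
    return bound(*args, **kwds)
ValueError: attempt to get argmax of an empty sequence
```

```bash
cat > m.py <<'E'
from h import *
big=[]
for n,boxes in(("top",dict(roller=(150,120,220,200),panel=(290,115,395,190))),("side",dict(roller=(155,205,240,295),panel=(225,95,285,170)))):
    s=dict(np.load(n+".npz")); W=pts(s); hsv=cv2.cvtColor(s["pixels"],cv2.COLOR_BGR2HSV); H,S,V=[hsv[...,i].astype(int) for i in range(3)]
    ok=s["range_z"]>0
    def m(box,c,name):
        k=np.zeros_like(ok); k[box[1]:box[3],box[0]:box[2]]=1
        c=(c&ok&k).astype(np.uint8); _,l,st,_=cv2.connectedComponentsWithStats(c)
        if len(st)>1: fit(W[l==1+np.argmax(st[1:,4])],n+" "+name)
    b=boxes["roller"]; z=W[...,2]
    m(b,(H<22)&(S>150)&(V>120)&(z>.051)&(z<.066),"orange top")
    m(b,(V<70)&(z>.09),"grip top")
    m(b,(S<70)&(V>60)&(z>.02)&(z<.045),"rest")
    m(b,(z>.01)&(z<.09),"all")
    b=boxes["panel"]
    m(b,(H>95)&(H<125)&(S>80),"tiles")
    m(b,(z>.006),"panel all")
    x0,y0,x1,y1=b; 
    x0,y0,x1,y1=boxes["roller"]; c=s["pixels"][y0-5:y1+5,x0-5:x1+5]; big.append(cv2.resize(c,(380,430),interpolation=cv2.INTER_CUBIC))
cv2.imwrite("pics/crop.png",np.hstack(big))
E
python3 m.py
```

```text
top orange top 486 c [562.6 210.9] size [72.  75.6] long axis deg -7.63 z med [51.7 55.6 59.7]
top grip top 310 c [561.9 209.8] size [27.8 58.3] long axis deg -7.69 z med [ 94.8 103.6 107.4]
top rest 44 c [521.6 184.5] size [11.1 33.4] long axis deg -9.02 z med [23.3 30.7 35.9]
top all 763 c [558.  211.3] size [74.5 99.9] long axis deg -7.47 z med [14.5 54.7 84.5]
top tiles 431 c [ 570.2 -182. ] size [57.5 48.8] long axis deg 12.96 z med [17.8 22.  25.8]
top panel all 2753 c [ 571.2 -182.6] size [ 90.2 200.4] long axis deg -77.17 z med [ 8.  17.2 25.4]
side orange top 573 c [562.1 212.6] size [70.6 73.9] long axis deg -7.69 z med [51.9 56.4 60.5]
side grip top 407 c [561.2 213.8] size [27.7 56.8] long axis deg -6.93 z med [ 91.4 104.  107. ]
side rest 195 c [561.9 245.9] size [11.9 99.2] long axis deg -4.03 z med [20.6 30.2 34.7]
side all 1412 c [557.9 213.1] size [75.2 99.6] long axis deg -6.65 z med [12.  54.8 86.5]
side tiles 827 c [ 568.7 -179. ] size [ 54.7 147.3] long axis deg -77.17 z med [19.1 22.4 25.6]
side panel all 1851 c [ 571.4 -183.3] size [ 90.1 206. ] long axis deg -77.08 z med [ 9.  19.3 25.1]
```

View pics/crop.png

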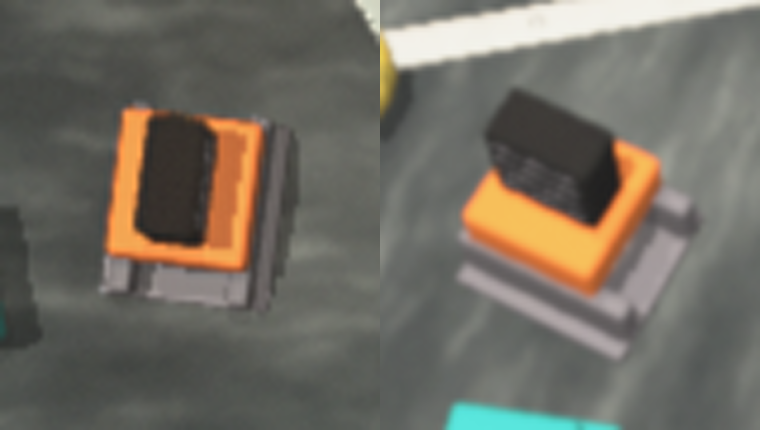

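The crop confirms it: orange hood, black grip, lying on the grey rest. Roller at (562, 212) mm, x axis at -7.4°. Rest centre is about (558, 212). Panel at (571, -183), x axis at 12.9°. The heights (22, 56 and 104 mm) and sizes match those given.

```bash
cat >> h.py <<'E'
def go(x,y,z,yaw):
    "shift in tool axes (mm) from measured pose and residual turn, to TCP x,y,z (mm), tool down, tool y at yaw deg"
    s=state(); M=R.from_rotvec(s["tool_rot"]); a=np.radians(yaw)
    ty=np.array([np.cos(a),np.sin(a),0]); tz=np.array([0,0,-1.]); G=R.from_matrix(np.stack([np.cross(ty,tz),ty,tz],1))
    d=np.array([x,y,z])-s["eef_pos"]*1000
    print("t",round(s["time"],2),"pos",np.round(s["eef_pos"]*1000,1),"shift now",np.round(M.inv().apply(d),1),"shift after turn",np.round(G.inv().apply(d),1),"turn",np.round((M.inv()*G).as_rotvec(degrees=True),2),"F",np.round(s["wrist_force"],1),"open",round(s["opening"],3),"grip",round(float(s["grip_force"]),1))
E
python3 -c "
from h import *
go(562,212,180,82.6)"
```

```text
t 0.1 pos [148.2 555.3 230.9] shift now [-488.3 -225.    51.1] shift after turn [-454.6 -287.2   50.9] turn [-0.06 -0.   -7.54] F [-0.6  0.4 -0.4] open 1.001 grip 0.0
```

Emit:
move_arm(motion=[[[0, 0, 0, 0, 0, -3.75, 1], [0, 0, 0, 0, 0, -3.75, 1], [-25, -16, 0, 0, 0, 0, 1], [-25, -16, 0, 0, 0, 0, 1], [-25, -16, 0, 0, 0, 0, 1], [-25, -16, 0, 0, 0, 0, 1], [-25, -16, 0, 0, 0, 0, 1], [-25, -16, 0, 0, 0, 0, 1], [-25, -16, 0, 0, 0, 0, 1], [-25, -16, 0, 0, 0, 0, 1]]])

```text
time: 0.93
eef_pos: [0.3309, 0.4015, 0.2311]
tool_rot: [-0.204, -3.135, 0.001]
wrist_force: [0.1, 0.6, -0.5]
opening: 1.003
grip_force: 0.0
```

Emit:
move_arm(motion=[[[-25, -16, 0, 0, 0, 0, 1], [-25, -16, 0, 0, 0, 0, 1], [-25, -16, 0, 0, 0, 0, 1], [-25, -16, 0, 0, 0, 0, 1], [-25, -16, 0, 0, 0, 0, 1], [-25, -16, 0, 0, 0, 0, 1], [-25, -16, 0, 0, 0, 0, 1], [-25, -16, 0, 0, 0, 0, 1], [-25, -16, 0, 0, 0, 0, 1], [0, 0, 0, 0, 0, 0, 1]]])

```text
time: 1.77
eef_pos: [0.538, 0.2258, 0.2306]
tool_rot: [0.213, 3.133, -0.004]
wrist_force: [-1.0, -1.9, -0.1]
opening: 0.999
grip_force: 0.0
```

```bash
python3 -c "
from h import *
go(562,212,180,82.6)"
```

```text
t 1.77 pos [538.  225.8 230.6] shift now [-25.5 -10.3  50.7] shift after turn [-25.5 -10.6  50.6] turn [-0.15  0.08 -0.39] F [-1.  -1.9 -0.1] open 0.999 grip 0.0
```

Emit:
move_arm(motion=[[[-13, -5, 10, 0, 0, -0.4, 1], [-12, -5, 20, 0, 0, 0, 1], [0, 0, 0, 0, 0, 0, 1], [0, 0, 0, 0, 0, 0, 1]]])

```text
time: 2.1
eef_pos: [0.5577, 0.2176, 0.2]
tool_rot: [-0.192, -3.134, 0.001]
wrist_force: [0.1, -0.1, 0.0]
opening: 0.999
grip_force: 0.0
```

```bash
cat > w.py <<'E'
from h import *
st=state(); s=cams.snapshot("wrist"); np.savez("wrist.npz",**s); cv2.imwrite("pics/wrist1.png",s["pixels"])
T=np.array(s["tool_from_camera"]); M=R.from_rotvec(st["tool_rot"]).as_matrix()
s["xyz"]=M@T[:3,3]+st["eef_pos"]; s["attitude"]=M@T[:3,:3]
W=pts(s); z=W[...,2]; hsv=cv2.cvtColor(s["pixels"],cv2.COLOR_BGR2HSV); H,S,V=[hsv[...,i].astype(int) for i in range(3)]
def m(c,name):
    _,l,q,_=cv2.connectedComponentsWithStats((c&(s["range_z"]>0)).astype(np.uint8))
    if len(q)>1: fit(W[l==1+np.argmax(q[1:,4])],name)
m((V<80)&(z>.095)&(z<.115),"grip top")
m((H<22)&(S>150)&(V>120)&(z>.051)&(z<.066),"orange top")
m((z>.015)&(z<.038),"rest")
m((z>.01)&(z<.115),"all")
go(562,212,180,82.6)
E
python3 w.py
```

```text
grip top 1635 c [561.1 210.8] size [27.5 58.4] long axis deg -7.05 z med [ 99.9 103.8 105.2]
orange top 2333 c [561.5 210.7] size [71.6 74.8] long axis deg -7.82 z med [52.9 55.8 57.5]
rest 1707 c [720.4 477.6] size [  4.7 164. ] long axis deg -60.28 z med [15.5 26.8 37.5]
all 6175 c [394.4 150. ] size [75.6 68.5] long axis deg 76.79 z med [31.9 66.  94.9]
t 2.15 pos [557.6 218.2 201. ] shift now [-5.1 -5.6 21. ] shift after turn [-5.2 -5.6 21. ] turn [-0.   -0.05  0.4 ] F [-0.5 -0.6  0.6] open 0.996 grip 0.0
```

View pics/wrist1.png

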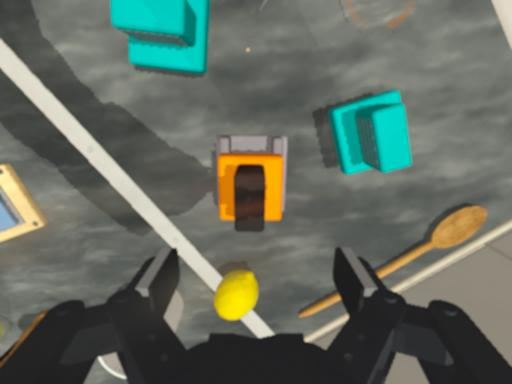

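The wrist view shows the orange roller at (252,188) with its grip block vertical, and it agrees with the other cameras. I'm going down onto it.

Emit:
move_arm(motion=[[[-4.5, -6.5, 0, 0, 0, 0.4, 1], [0, 0, 20, 0, 0, 0, 1], [0, 0, 20, 0, 0, 0, 1], [0, 0, 20, 0, 0, 0, 1], [0, 0, 20, 0, 0, 0, 1], [0, 0, 20, 0, 0, 0, 1], [0, 0, 15, 0, 0, 0, 1], [0, 0, 15, 0, 0, 0, 1], [0, 0, 8, 0, 0, 0, 1], [0, 0, 0, 0, 0, 0, 1]]])

```text
time: 2.98
eef_pos: [0.5612, 0.2105, 0.0624]
tool_rot: [-0.203, -3.134, 0.001]
wrist_force: [1.1, -0.2, -0.6]
opening: 0.997
grip_force: 0.0
```

```bash
python3 -c "
from h import *
go(561.5,211.2,63,82.5)"
```

```text
t 2.98 pos [561.2 210.5  62.4] shift now [-0.2  0.7 -0.6] shift after turn [-0.2  0.7 -0.6] turn [-0.05 -0.07  0.07] F [ 1.1 -0.2 -0.6] open 0.997 grip 0.0
```

Emit:
move_arm(motion=[[[0, 0.7, 0, 0, 0, 0, 0.6], [0, 0, 0, 0, 0, 0, 0.4], [0, 0, 0, 0, 0, 0, 0.2], [0, 0, 0, 0, 0, 0, 0.2], [0, 0, 0, 0, 0, 0, 0.1], [0, 0, 0, 0, 0, 0, 0.1], [0, 0, 0, 0, 0, 0, 0], [0, 0, 0, 0, 0, 0, 0], [0, 0, 0, 0, 0, 0, 0], [0, 0, 0, 0, 0, 0, 0]]], grip_force=60)

```text
time: 3.82
eef_pos: [0.562, 0.2114, 0.064]
tool_rot: [0.204, 3.134, 0.0]
wrist_force: [-1.5, -0.9, 9.1]
opening: 0.341
grip_force: 60.2
```

```bash
python3 -c "
from h import *
go(561.5,211.2,63,82.5)"
```

```text
t 3.82 pos [562.  211.4  64. ] shift now [ 0.4 -0.3  1. ] shift after turn [ 0.4 -0.3  1. ] turn [0.02 0.04 0.05] F [-1.5 -0.9  9.1] open 0.341 grip 60.2
```

Emit:
move_arm(motion=[[[0, 0, -6, 0, 0, 0, 0], [0, 0, -14, 0, 0, 0, 0], [0, 0, -20, 0, 0, 0, 0], [0, 0, -20, 0, 0, 0, 0], [0, 0, -20, 0, 0, 0, 0], [0, 0, -20, 0, 0, -5.1, 0], [0, 0, 0, 0, 0, -5.1, 0], [0, 0, 0, 0, 0, -5.1, 0], [0, 0, 0, 0, 0, -5.1, 0], [0, 0, 0, 0, 0, 0, 0]]])

```text
time: 4.65
eef_pos: [0.5616, 0.2111, 0.1636]
tool_rot: [0.361, -3.12, 0.0]
wrist_force: [1.0, 0.3, -4.1]
opening: 0.347
grip_force: 59.8
```

```bash
python3 -c "
from h import *
go(557.5,-122.5,120,102.9)"
```

```text
t 4.65 pos [561.6 211.1 163.6] shift now [  80.2 -323.8   43.6] shift after turn [  78.5 -324.2   43.6] turn [-0.01 -0.02  0.3 ] F [ 1.   0.3 -4.1] open 0.347 grip 59.8
```

Emit:
move_arm(motion=[[[3, -12, 0, 0, 0, 0.3, 0], [6, -24, 0, 0, 0, 0, 0], [6, -25, 0, 0, 0, 0, 0], [6, -25, 0, 0, 0, 0, 0], [6, -25, 0, 0, 0, 0, 0], [6, -25, 0, 0, 0, 0, 0], [6, -25, 0, 0, 0, 0, 0], [6, -25, 0, 0, 0, 0, 0], [6, -25, 0, 0, 0, 0, 0], [6, -25, 0, 0, 0, 0, 0]]])

```text
time: 5.48
eef_pos: [0.5574, -0.0331, 0.1635]
tool_rot: [0.34, -3.123, 0.001]
wrist_force: [0.8, 0.1, -4.2]
opening: 0.342
grip_force: 60.0
```

Emit:
move_arm(motion=[[[6, -25, 0, 0, 0, 0, 0], [6, -25, 0, 0, 0, 0, 0], [6, -25, 0, 0, 0, 0, 0], [4, -13, 0, 0, 0, 0, 0], [0, 0, 20, 0, 0, 0, 0], [0, 0, 20, 0, 0, 0, 0], [0, 0, 0, 0, 0, 0, 0], [0, 0, 0, 0, 0, 0, 0]]])

```text
time: 6.15
eef_pos: [0.5552, -0.1222, 0.1233]
tool_rot: [0.343, -3.121, -0.0]
wrist_force: [-0.0, -0.4, -4.2]
opening: 0.343
grip_force: 60.4
```

Run:
```python
from h import *
go(557.5,-122.5,76,102.9)
ims=[]
for n in("wrist","side"):
    s=cams.snapshot(n); ims.append(s["pixels"]) 
cv2.imwrite("pics/pre.png",cv2.resize(np.hstack([ims[0],ims[1][60:252,170:426].repeat(2,0).repeat(2,1)]),(800,300)))
```

```text
t 6.15 pos [ 555.2 -122.2  123.3] shift now [-2.2 -0.8 47.3] shift after turn [-2.1 -0.8 47.3] turn [ 0.02 -0.09 -0.36] F [-0.  -0.4 -4.2] open 0.343 grip 60.4
```

View pics/pre.png

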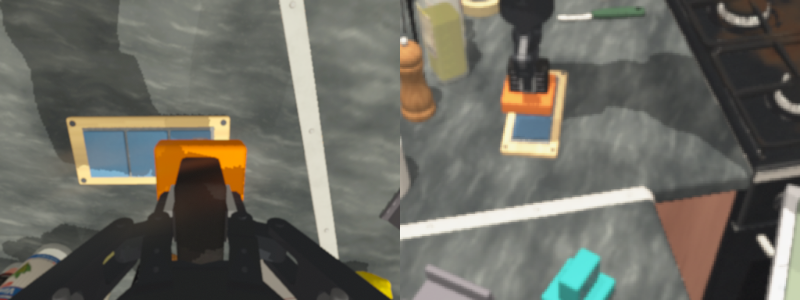

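The wrist view (left) shows the roller square over the near-end tile at about (200,150). The side view (right) shows it upright over the row at (530,95). I'm coming down to just above the tile.

Emit:
move_arm(motion=[[[-2, -1, 15, 0, 0, -0.4, 0], [0, 0, 15, 0, 0, 0, 0], [0, 0, 10, 0, 0, 0, 0], [0, 0, 4, 0, 0, 0, 0], [0, 0, 0, 0, 0, 0, 0], [0, 0, 0, 0, 0, 0, 0]]])

```text
time: 6.75
eef_pos: [0.5582, -0.1226, 0.08]
tool_rot: [-0.357, 3.121, -0.0]
wrist_force: [-0.4, 0.5, -3.3]
opening: 0.344
grip_force: 60.7
```

Run:
```python
from h import *
go(557.5,-122.5,67,102.9)
```

```text
t 6.75 pos [ 558.2 -122.6   80. ] shift now [ 0.6  0.2 13. ] shift after turn [ 0.6  0.2 13. ] turn [-0.02  0.03  0.15] F [-0.4  0.5 -3.3] open 0.344 grip 60.7
```

Emit:
move_arm(motion=[[[0, 0, 2, 0, 0, 0, 0], [0, -2, 2, 0, 0, 0, 0], [0, -2, 2, 0, 0, 0, 0], [0, -2, 2, 0, 0, 0, 0], [0, -2, 1, 0, 0, 0, 0], [0, -2, 1, 0, 0, 0, 0], [0, -2, 1, 0, 0, 0, 0]]])

```text
time: 7.33
eef_pos: [0.561, -0.1345, 0.0685]
tool_rot: [-0.357, 3.12, -0.0]
wrist_force: [1.1, 0.9, 4.5]
opening: 0.346
grip_force: 61.6
```

Run:
```python
from h import *
go(585.1,-243.5,67,102.9)
```

```text
t 7.33 pos [ 561.  -134.5   68.5] shift now [   1.1 -111.6    1.5] shift after turn [   0.8 -111.6    1.5] turn [-0.02  0.05  0.15] F [1.1 0.9 4.5] open 0.346 grip 61.6
```

Emit:
move_arm(motion=[[[0, -3, 1, 0, 0, 0, 0], [0, -5, 1, 0, 0, 0, 0], [0, -5, 0.5, 0, 0, 0, 0], [0, -5, 0, 0, 0, 0, 0], [0, -5, 0, 0, 0, 0, 0], [0, -5, 0, 0, 0, 0, 0], [0, -5, 0, 0, 0, 0, 0], [0, -5, 0, 0, 0, 0, 0], [0, -5, 0, 0, 0, 0, 0], [0, -5, 0, 0, 0, 0, 0]]])

```text
time: 8.17
eef_pos: [0.5718, -0.1815, 0.0662]
tool_rot: [-0.357, 3.12, -0.0]
wrist_force: [-0.1, 2.1, 8.5]
opening: 0.344
grip_force: 62.2
```

Run:
```python
from h import *
go(585.1,-243.5,67,102.9)
```

```text
t 8.17 pos [ 571.8 -181.5   66.2] shift now [  1.1 -63.4  -0.8] shift after turn [  0.9 -63.4  -0.8] turn [-0.02  0.05  0.15] F [-0.1  2.1  8.5] open 0.344 grip 62.2
```

Pressing at about 12 N. I'll keep rolling.

Emit:
move_arm(motion=[[[0, -6, 0, 0, 0, 0, 0], [0, -6, 0, 0, 0, 0, 0], [0, -6, 0, 0, 0, 0, 0], [0, -6, 0, 0, 0, 0, 0], [0, -6, 0, 0, 0, 0, 0], [0, -6, 0, 0, 0, 0, 0], [0, -6, 0, 0, 0, 0, 0], [0, -6, 0, 0, 0, 0, 0], [0, -6, 0, 0, 0, 0, 0], [0, -6, 0, 0, 0, 0, 0]]])

```text
time: 9.0
eef_pos: [0.5853, -0.24, 0.0662]
tool_rot: [-0.357, 3.12, -0.001]
wrist_force: [1.3, 0.3, 8.9]
opening: 0.343
grip_force: 62.2
```

Emit:
move_arm(motion=[[[0, -2, 0, 0, 0, 0, 0], [0, 0, 0, 0, 0, 0, 0], [0, 4, 0, 0, 0, 0, 0], [0, 6, 0, 0, 0, 0, 0], [0, 6, 0, 0, 0, 0, 0], [0, 6, 0, 0, 0, 0, 0], [0, 6, 0, 0, 0, 0, 0], [0, 6, 0, 0, 0, 0, 0], [0, 6, 0, 0, 0, 0, 0], [0, 6, 0, 0, 0, 0, 0]]])

```text
time: 9.83
eef_pos: [0.5753, -0.1967, 0.0662]
tool_rot: [-0.357, 3.12, -0.001]
wrist_force: [2.0, -1.0, 7.7]
opening: 0.342
grip_force: 62.2
```

Emit:
move_arm(motion=[[[0, 6, 0, 0, 0, 0, 0], [0, 6, 0, 0, 0, 0, 0], [0, 6, 0, 0, 0, 0, 0], [0, 6, 0, 0, 0, 0, 0], [0, 6, 0, 0, 0, 0, 0], [0, 6, 0, 0, 0, 0, 0], [0, 6, 0, 0, 0, 0, 0], [0, 6, 0, 0, 0, 0, 0], [0, 6, 0, 0, 0, 0, 0], [0, 6, 0, 0, 0, 0, 0]]])

```text
time: 10.67
eef_pos: [0.5618, -0.1382, 0.0662]
tool_rot: [-0.357, 3.12, -0.001]
wrist_force: [0.1, 0.4, 6.7]
opening: 0.347
grip_force: 62.2
```

Emit:
move_arm(motion=[[[0, 0, -4, 0, 0, 0, 0], [0, 0, -10, 0, 0, 0, 0], [0, 0, -20, 0, 0, 0, 0], [0, 0, -20, 0, 0, 0, 0], [0, 0, -20, 0, 0, 0, 0], [0, 25, -23, 0, 0, 0, 0], [0, 25, 0, 0, 0, 0, 0], [0, 25, 0, 0, 0, 0, 0], [0, 25, 0, 0, 0, 0, 0], [0, 25, 0, 0, 0, 0, 0]]])

```text
time: 11.5
eef_pos: [0.5325, -0.0159, 0.1631]
tool_rot: [0.356, -3.121, 0.0]
wrist_force: [0.8, 0.1, -3.9]
opening: 0.345
grip_force: 61.6
```

Run:
```python
from h import *
c=np.array([571.3,-183]); a=np.radians(12.9); ux=np.array([np.cos(a),np.sin(a)]); uy=np.array([-ux[1],ux[0]])
for n in("top","side"):
    for lab,s in(("before",dict(np.load(n+".npz"))),("after",cams.snapshot(n))):
        W=pts(s)*1000; d=W[...,:2]-c; X=d@ux; Y=d@uy; ok=s["range_z"]>0
        f=lambda m:(round(float(np.median(W[...,2][m&ok])),1),int((m&ok).sum()))
        print(n,lab,[f((abs(X)<22)&(abs(Y-k)<18)) for k in(52,0,-52)],"wood",f((abs(X)>34)&(abs(X)<42)&(abs(Y)<90)))
go(562,211.4,166,82.5)
```

```text
top before [(21.5, 247), (22.1, 248), (22.2, 244)] wood (11.8, 445)
top after [(nan, 0), (nan, 0), (17.6, 240)] wood (12.4, 142)
side before [(22.7, 171), (22.6, 157), (22.8, 147)] wood (12.6, 292)
side after [(nan, 0), (18.5, 31), (18.8, 131)] wood (12.4, 149)
t 11.6 pos [532.4 -12.7 163.3] shift now [-80.4 211.3  -2.4] shift after turn [-1.000e-01  2.261e+02 -2.700e+00] turn [ 0.1  -0.04 20.81] F [ 0.6 -0.8 -4.2] open 0.345 grip 61.7
  return _methods._mean(a, axis=axis, dtype=dtype,
  ret = ret.dtype.type(ret / rcount)
```

Emit:
move_arm(motion=[[[0, 0, 0, 0, 0, 5, 0], [0, 0, 0, 0, 0, 5, 0], [0, 0, 0, 0, 0, 5, 0], [0, 0, 0, 0, 0, 5.5, 0], [0, 25, 0, 0, 0, 0, 0], [0, 25, 0, 0, 0, 0, 0], [0, 25, 0, 0, 0, 0, 0], [0, 25, 0, 0, 0, 0, 0], [0, 25, 0, 0, 0, 0, 0], [0, 25, 0, 0, 0, 0, 0]]])

```text
time: 12.43
eef_pos: [0.5526, 0.1329, 0.163]
tool_rot: [-0.205, -3.134, 0.001]
wrist_force: [0.6, -0.4, -3.5]
opening: 0.346
grip_force: 61.8
```

Emit:
move_arm(motion=[[[0, 25, 0, 0, 0, 0, 0], [0, 25, 0, 0, 0, 0, 0], [0, 25, 0, 0, 0, 0, 0], [0, 0, 0, 0, 0, 0, 0], [0, 0, 0, 0, 0, 0, 0]]])

```text
time: 12.85
eef_pos: [0.5621, 0.2074, 0.1626]
tool_rot: [-0.201, -3.134, 0.0]
wrist_force: [-0.2, -1.3, -4.0]
opening: 0.34
grip_force: 61.9
```

Run:
```python
from h import *
c=np.array([571.3,-183]); a=np.radians(12.9); ux=np.array([np.cos(a),np.sin(a)]); uy=np.array([-ux[1],ux[0]])
go(562,211.4,166,82.5)
for n in("top","side"):
        s=cams.snapshot(n); W=pts(s)*1000; d=W[...,:2]-c; X=d@ux; Y=d@uy; ok=s["range_z"]>0
        f=lambda m:(round(float(np.median(W[...,2][m&ok])),1) if (m&ok).any() else None,int((m&ok).sum()))
        print(n,[f((abs(X)<22)&(abs(Y-k)<18)) for k in(52,0,-52)],"wood",f((abs(X)>34)&(abs(X)<42)&(abs(Y)<90)))
        # roller in hand / rest
        hsv=cv2.cvtColor(s["pixels"],cv2.COLOR_BGR2HSV); H,S,V=[hsv[...,i].astype(int) for i in range(3)]
        near=(np.hypot(W[...,0]-560,W[...,1]-211)<75)&ok
        for nm,m in(("rest",near&(W[...,2]>10)&(W[...,2]<40)),("orange",near&(H<22)&(S>150)&(W[...,2]>125)&(W[...,2]<165))):
            if m.sum()>20: fit(W[m]/1000,nm)
        cv2.imwrite(f"pics/{n}2.png",s["pixels"])
t=cv2.imread("pics/top2.png")[90:240,100:300]; q=cv2.imread("pics/side2.png")[150:300,110:310]
cv2.imwrite("pics/rest2.png",cv2.resize(np.hstack([t,q]),(800,300)))
```

```text
t 12.85 pos [562.1 207.4 162.6] shift now [ 0.6  4.  -3.4] shift after turn [ 0.6  4.  -3.4] turn [-0.02 -0.06  0.15] F [-0.2 -1.3 -4. ] open 0.34 grip 61.9
top [(17.9, 246), (17.8, 247), (17.8, 240)] wood (11.9, 447)
side [(18.3, 173), (18.5, 161), (18.5, 145)] wood (12.5, 291)
rest 744 c [557.6 212.4] size [75.4 98.9] long axis deg -7.89 z med [10.5 29.9 34.8]
orange 777 c [562.5 209. ] size [70.2 75. ] long axis deg -6.56 z med [137.2 153.9 158. ]
```

View pics/rest2.png

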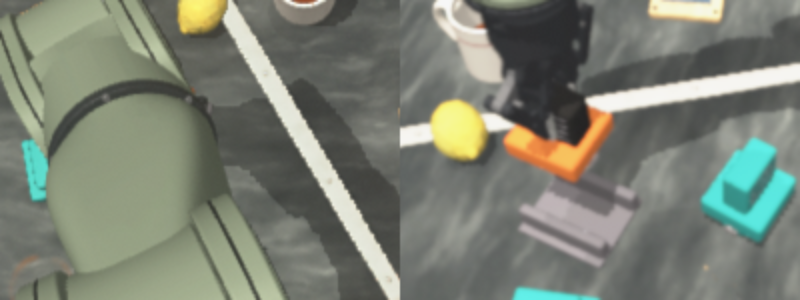

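All tiles read about 18 mm, which is home. The side crop shows the empty rest at (580,215) with the held roller upright above it. I'm lowering it to the pose where I gripped it.

Emit:
move_arm(motion=[[[0.5, 3.5, 0, 0, 0, 0, 0], [0, 0, 15, 0, 0, 0, 0], [0, 0, 20, 0, 0, 0, 0], [0, 0, 20, 0, 0, 0, 0], [0, 0, 15, 0, 0, 0, 0], [0, 0, 10, 0, 0, 0, 0], [0, 0, 8, 0, 0, 0, 0], [0, 0, 5, 0, 0, 0, 0], [0, 0, 0, 0, 0, 0, 0]]])

```text
time: 13.7
eef_pos: [0.5623, 0.21, 0.0693]
tool_rot: [-0.204, -3.134, 0.001]
wrist_force: [-0.0, -0.2, -3.8]
opening: 0.347
grip_force: 62.0
```

Run:
```python
from h import *
go(562,211.4,64,82.5)
```

```text
t 13.7 pos [562.3 210.   69.3] shift now [0.4 1.3 5.3] shift after turn [0.4 1.3 5.3] turn [-0.02 -0.03  0.04] F [-0.  -0.2 -3.8] open 0.347 grip 62.0
```

Emit:
move_arm(motion=[[[0.4, 1.3, 2, 0, 0, 0, 0], [0, 0, 2, 0, 0, 0, 0], [0, 0, 1.3, 0, 0, 0, 0], [0, 0, 0, 0, 0, 0, 0], [0, 0, 0, 0, 0, 0, 0]]])

```text
time: 14.12
eef_pos: [0.5622, 0.2116, 0.0647]
tool_rot: [0.204, 3.135, -0.0]
wrist_force: [0.4, 0.1, -4.7]
opening: 0.34
grip_force: 62.0
```

Run:
```python
from h import *
go(562,211.4,64,82.5)
```

```text
t 14.12 pos [562.2 211.6  64.7] shift now [ 0.2 -0.2  0.7] shift after turn [ 0.2 -0.2  0.7] turn [-0.    0.01  0.05] F [ 0.4  0.1 -4.7] open 0.34 grip 62.0
```

Emit:
move_arm(motion=[[[0, 0, 0.6, 0, 0, 0, 0], [0, 0, 0.5, 0, 0, 0, 0], [0, 0, 0.5, 0, 0, 0, 0], [0, 0, 0, 0, 0, 0, 0], [0, 0, 0, 0, 0, 0, 0]]])

```text
time: 14.53
eef_pos: [0.5623, 0.2116, 0.064]
tool_rot: [0.204, 3.134, 0.0]
wrist_force: [-5.9, -2.3, 16.2]
opening: 0.343
grip_force: 64.5
```

Emit:
move_arm(motion=[[[0, 0, -0.8, 0, 0, 0, 0.4], [0, 0, 0, 0, 0, 0, 0.5], [0, 0, 0, 0, 0, 0, 0.7], [0, 0, 0, 0, 0, 0, 1], [0, 0, 0, 0, 0, 0, 1], [0, 0, 0, 0, 0, 0, 1], [0, 0, 0, 0, 0, 0, 1], [0, 0, 0, 0, 0, 0, 1]]])

```text
time: 15.2
eef_pos: [0.5621, 0.2116, 0.0637]
tool_rot: [0.204, 3.135, -0.0]
wrist_force: [0.4, 0.6, -0.4]
opening: 1.001
grip_force: 0.0
```

Emit:
move_arm(motion=[[[0, 0, -5, 0, 0, 0, 1], [0, 0, -15, 0, 0, 0, 1], [0, 0, -20, 0, 0, 0, 1], [0, 0, -20, 0, 0, 0, 1], [0, 0, -20, 0, 0, 0, 1], [0, 0, -20, 0, 0, 0, 1], [0, 0, -20, 0, 0, 0, 1], [0, 0, -20, 0, 0, 0, 1], [0, 0, 0, 0, 0, 0, 1], [0, 0, 0, 0, 0, 0, 1]]])

```text
time: 16.03
eef_pos: [0.5624, 0.2116, 0.2047]
tool_rot: [0.204, 3.133, 0.001]
wrist_force: [0.0, -0.3, -0.1]
opening: 1.004
grip_force: 0.0
```

```bash
python3 w.py; python3 -c "
from h import *
s=cams.snapshot('side');W=pts(s)*1000
hsv=cv2.cvtColor(s['pixels'],cv2.COLOR_BGR2HSV)
near=(np.hypot(W[...,0]-560,W[...,1]-211)<75)
m=near&(hsv[...,0]<22)&(hsv[...,1]>150)&(W[...,2]>51)&(W[...,2]<66); fit(W[m]/1000,'orange side')
cv2.imwrite('pics/end.png',s['pixels'])"
```

```text
grip top 1646 c [561.8 212.2] size [28.9 58.5] long axis deg -8.01 z med [100.2 103.8 105.1]
orange top 2303 c [562.4 212.1] size [71.3 75.3] long axis deg -7.88 z med [52.6 55.8 57.5]
rest 1719 c [724.5 471.4] size [  6.1 171. ] long axis deg -60.02 z med [15.5 26.6 37.5]
all 6078 c [723.2 472.7] size [  6.2 177.4] long axis deg -60.42 z med [ 12.4  51.7 111.5]
t 16.08 pos [562.  211.5 203.7] shift now [ 0.1  0.5 23.7] shift after turn [ 0.1  0.5 23.7] turn [-0.01  0.01 -0.04] F [-0.4  0.1 -0.5] open 1.0 grip 0.0
orange side 469 c [562.5 213.4] size [72.2 74.8] long axis deg -8.35 z med [51.5 56.2 61.2]
```

View pics/end.png

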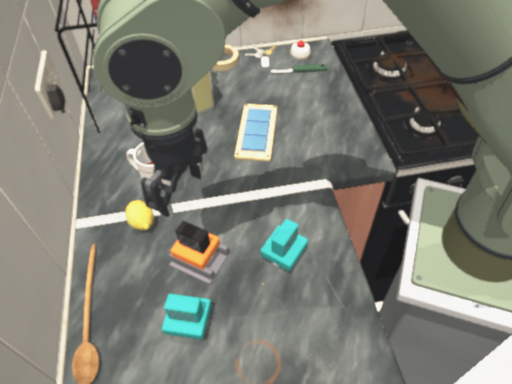

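The roller sits in its rest at (199,245), upright and level (hood top 56 mm), and the tiles at (257,130) are home. The gripper is clear, so I'm handing in.

```bash
python3 -c "
from h import *
print(order.hand_in())"
```

```text
the job is handed in; nothing more can be done
None
```

I rolled all three tiles home (tops now about 18 mm), put the orange roller back upright in its rest and let go, and handed the job in at about 16 s; the hand-in gave no verdict.

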